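# Lock the open quarter-turn fastener on a pump unit's service cover

## Robot

A 6-joint arm with a two-finger parallel gripper is mounted at the origin on the work surface. World frame = base frame: x ahead of the robot, y to its left, z up, the work surface at z = 0. Lengths are in m, angles in degrees, forces in N, time in s.
With the tool pointing down it reaches from about 0.3 to 0.825 m from the base axis. Payload 5.4 kg.
Tool frame: the origin (TCP) lies at the very end of the fingers, on their centre line; the grasp point (between the pads) lies 19 mm behind it (tcp_to_grasp is the distance from the TCP to the grasp point, in m); x points along the fingers, z is the direction in which the jaws open and shut, and the axes are right-handed (so a half turn about x gives the same grasp; the last joint's range is limited). The gripper opens to 92 mm and grips with 3 to 60 N. Pads are 20 mm wide; open, the fingers measure 128 mm over their backs; the gripper's body (75 mm by 189 mm) begins 69 mm behind the grasp point.
Start: joints at [-86.007, 9.076, 91.501, -0, 79.423, -12.038], TCP at [0.159, -0.553, 0.215] pointing down, gripper open.
Joint ranges: [-166.64, 166.64], [-54.1, 131.32], [10.49, 154.53], [-73.88, 253.88], [9.74, 151.15], [-171.62, 171.62]. Speed limits (degrees/s): [147.25, 147.25, 180, 180, 180, 180].

## Interface

Orientations are given as a 3x3 rotation matrix whose columns are the frame's x, y, z axes.
In Python, from workcell import read_state, read_camera, get_calibration, finish_job, tcp_to_grasp gives the robot as it stands.
- The arm moves only by the tool step_arm, never from a script. Its arguments are lists of equal length, an entry for each row: "delta_rot": the turn, a rotation vector about the tool's x, y, z in degrees, a list of three; "xyz": the shift along the tool's x, y, z in cm, a list of three; "jaw": the closure, from 0 (fully open) to 1 (shut). A call has 1 to 12 rows; each row shifts and turns the commanded pose from where the row before left it, along the tool's axes as they then stand; what a row does not reach is not made up. A row lasts 1/8 s, in which the tool goes at most 62.5 mm and 10.7 degrees, less where a joint would pass 70% of its speed; a pose out of reach is approached as far as the arm can. A call is refused whole if a number of a shift passes 6.25 or a number of a turn 10.7, either way. A call with a gripper value outside its range is refused whole. The fingers move at their own pace and stop on an object; "newtons" is the grip in N (left out, the last holds). Time passes only in rows, so rows that do not move let the fingers close. It gives the time, the measured TCP pose, the force and the opening at its end, in the units of the state.
- read_state(): the state, without advancing time (a new reading comes with each control period).
- read_camera(name): name is "scene" or "top" or "wrist"; returns (picture, depth): 384x512x3 uint8, red, green, blue; 384x512 float32, m along the optical axis (not along the pixel's ray), 0 where there is no reading.
- get_calibration(name): a dict with "mtx" (3x3 intrinsics, pixels), "rvec" (rotation vector, rad) and "tvec" (3), from world to camera coordinates, as OpenCV has them. Camera axes: x right, y down, z forward; pixel columns grow to the right and rows downward; lengths in m; the calibration is good to about 2 mm. The wrist camera is an equidistant fisheye: a pixel r from the principal point sees the ray r / f radians off the axis. A picture is of the moment at which its call begins: read the wrist's pose just before it. get_calibration takes no time and is no camera call; for the wrist camera it gives the pose at the moment of the call.
- finish_job(): hands the job in, once; it reports no verdict.
The state is a dict: "clock": time; "joint_positions": joint angles; "qd": joint speeds; "effort": joint torques, N m; "tool_pos": TCP position; "eef_rot": TCP orientation; "ft_force": force on the tool from outside, world axes, zero at the start; "moment": the same for the moment, N m; "finger_gap": finger opening in m.
Only numpy, scipy, OpenCV 4.12 (cv2) and the standard library are available. Lean on these libraries where they do the work, as an engineer would, in place of code of your own. Each camera call takes 0.05 s, during which the arm holds its last target. There are 200 camera calls.

## Task

The grey service cover of the low beige pump unit is held by three quarter-turn wing fasteners, and one of them has been left open: its wing stands crosswise, across the cover's long side, while the two locked wings lie along it. Turn the open one clockwise (seen from above) a quarter turn until it drops into its locked detent, then let go. Leave the other two locked.

Things in the scene. Friction and masses are not known exactly. Their poses are not given: they have to be found in the camera images.
- wing_a_grip (a point): Grip point of the open fastener, on its upright turning axis, 96 mm above the table: a black plastic wing (bar 44 long, 10 thick, 36 mm tall, round foot) on a steel plate 50 mm square, 6 thick, grooved across its middle, on a fixed beige unit (200 x 320, 64 mm high). The point is 10 mm below the wing's top, 26 above the plate. Turns with the wing: x along its length, y across its thickness, z up.
- wing_a (a joint): Its turn in rad, growing clockwise seen from above: 0 = open, wing crosswise (parallel to the unit's 200 mm sides); 1.57 = locked, wing parallel to the 320 mm sides and sunk 3 mm into the plate's groove. Starts at 0 to 0.25; stops at 0 and 1.75. Turns with under 0.1 N m and stays where left; within 10 degrees of locked, when let go, a 10 N spring pulls it down into the groove.
- wing_b (a joint): Black plastic wing fastener of the same make as wing_a, one of the other two on the cover, already locked. Value in rad like wing_a's: about 1.57 = locked. Leave it so.
- wing_c (a joint): Black plastic wing fastener of the same make as wing_a, one of the other two on the cover, already locked. Value in rad like wing_a's: about 1.57 = locked. Leave it so.

How it is judged:
By the outcome, as a careful person would: the job done as asked, in the order asked, and still so for the second after the job is handed in, with the robot touching nothing.
It also fails if it takes over 32 s, if anything falls off the work surface, if the arm or the gripper's body presses on something with over 40 N, if the wrist force passes 120 N, or if a joint passes its speed limit or range.

## Working session

There is one attempt and no reset: what is moved stays moved. The work goes in short steps, Python scripts to look and compute and a tool call to move; the robot and the scene stay as the last step left them, time stands still between calls to the robot, and variables do not carry over. Pictures are saved under pics/ and viewed, about 8 in all and at most 12, crops included, and the job is handed in when it is done.

Besides the shell and the picture viewer there is one more tool, called after "Emit:" by a JSON object that holds its "api" and its "payload". step_arm: Moves the arm, as the interface text tells. Its arguments: {"type":"object","properties":{"delta_rot":{"type":"array"},"xyz":{"type":"array"},"jaw":{"type":"array"},"newtons":{"type":"number"}},"required":["delta_rot","xyz","jaw"]}

```bash
mkdir -p pics; python3 - <<'E'
from workcell import *
import cv2,numpy as np
s=read_state();print(s['clock'],s['tool_pos'],np.round(s['eef_rot'],3),s['finger_gap'],tcp_to_grasp)
ims=[]
for n in("top","scene"):
    p,d=read_camera(n);np.savez(f"{n}.npz",p=p,d=d);cv2.imwrite(f"pics/{n}0.png",p[:,:,::-1])
    c=get_calibration(n);R=cv2.Rodrigues(c['rvec'])[0];print(n,c['mtx'],-R.T@c['tvec'])
E
```

```text
0.0 [ 0.15874702 -0.55201046  0.21365342] [[-0.     0.961  0.276]
 [ 0.002  0.276 -0.961]
 [-1.     0.    -0.002]] 0.09172691311956256 0.0187
top [[433.24842818   0.         255.14382409]
 [  0.         433.24842818 195.77780046]
 [  0.           0.           1.        ]] [0.44183755 0.04906045 0.8355868 ]
scene [[360.69292995   0.         252.60811039]
 [  0.         360.69292995 196.02345799]
 [  0.           0.           1.        ]] [ 0.80208249 -0.29363179  0.60906753]
```

View pics/top0.png

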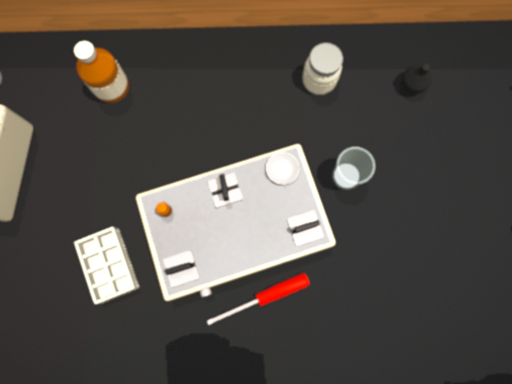

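View pics/scene0.png

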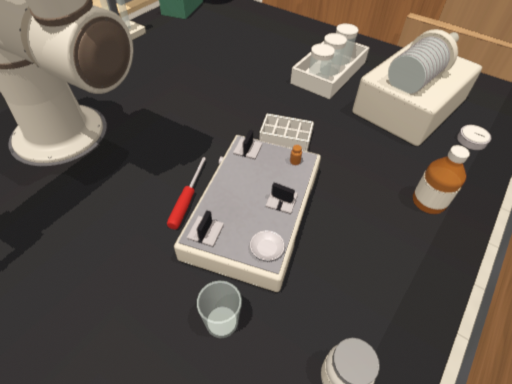

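The top view shows the unit with the open wing at about (225,188), crosswise. The locked wings are at (180,268) and (304,228). Next I measure the open wing by depth.

```bash
cat > h.py <<'E'
import numpy as np,cv2
def world(c,d,u,v):
    R=cv2.Rodrigues(np.array(c['rvec']))[0];K=c['mtx']
    P=np.stack([(u-K[0,2])/K[0,0]*d,(v-K[1,2])/K[1,1]*d,d],-1)
    return (P-np.array(c['tvec']).ravel())@R
def axis(P):
    m=P[:,:2].mean(0);w,V=np.linalg.eigh(np.cov((P[:,:2]-m).T));a=V[:,1]
    return m,np.degrees(np.arctan2(a[1],a[0]))%180,np.ptp((P[:,:2]-m)@V,axis=0)
E
python3 - <<'E'
from workcell import *
from h import *
for n,sts in(("top",((225,188),(180,268),(304,228))),("scene",((283,195),))):
    z=np.load(n+".npz");c=get_calibration(n);p,d=z['p'],z['d']
    vv,uu=np.mgrid[:384,:512];W=world(c,d,uu,vv);dark=p.max(2)<70
    for u,v in sts:
        near=(abs(uu-u)<22)&(abs(vv-v)<22)&(d>0)
        for nm,m in(("top",near&dark&(W[...,2]>.098)&(W[...,2]<.115)),("plate",near&(p.min(2)>200)&(W[...,2]>.06)&(W[...,2]<.08))):
            if m.sum()>5: 
                a=axis(W[m]);print(n,(u,v),nm,m.sum(),np.round(a[0],4),round(a[1],1),np.round(a[2],3),np.median(W[m][:,2]).round(4), (W[m][:,:2].max(0)+W[m][:,:2].min(0))/2)
    if n=="top":
        m=((W[...,2]>.055)&(W[...,2]<.08)&(abs(uu-235)<110)&(abs(vv-222)<85)).astype(np.uint8)
        m=cv2.morphologyEx(m,cv2.MORPH_CLOSE,np.ones((25,25)))
        k=max(cv2.findContours(m,0,2)[0],key=cv2.contourArea)
        b=cv2.boxPoints(cv2.minAreaRect(k));print(np.round(world(c,np.full(4,.8356-.064),b[:,0],b[:,1]),4))
E
```

```text
top (225, 188) top 41 [0.5983 0.1015] 8.0 [0.01  0.039] 0.1044 [0.59677103 0.09977187]
top (225, 188) plate 1296 [0.6008 0.0978] 121.0 [0.095 0.105] 0.0642 [0.60317071 0.1006328 ]
top (180, 268) top 71 [0.4597 0.1791] 104.3 [0.006 0.042] 0.1011 [0.46055831 0.1778818 ]
top (180, 268) plate 1457 [0.4637 0.1797] 32.6 [0.092 0.096] 0.0648 [0.46211196 0.18200735]
top (304, 228) plate 1467 [ 0.5262 -0.0374] 8.8 [0.084 0.084] 0.0645 [ 0.52722326 -0.03905793]
[[ 0.5904  0.2652  0.0777]
 [ 0.6943 -0.1023  0.0985]
 [ 0.5097 -0.1565  0.0639]
 [ 0.4058  0.211   0.0431]]
scene (283, 195) top 115 [0.6012 0.0968] 8.3 [0.01  0.041] 0.1033 [0.60122034 0.09690219]
scene (283, 195) plate 87 [0.6015 0.0858] 14.4 [0.021 0.064] 0.0683 [0.61208263 0.09150553]
```

Emit:
{"api": "step_arm", "payload": {"xyz": [[0,4.3,-3.6],[0,4.3,-3.6],[0,4.3,-3.6],[0,4.3,-3.6],[0,4.3,-3.6],[0,4.3,-3.6],[0,4.3,-3.6],[0,4.3,-3.6],[0,4.3,-3.6],[0,4.3,-3.6],[0,4.3,-3.6],[0,4.3,-3.6]], "delta_rot": [[0,0,0],[0,0,0],[0,0,0],[0,0,0],[0,0,0],[0,0,0],[0,0,0],[0,0,0],[0,0,0],[0,0,0],[0,0,0],[0,0,0]], "jaw": [0.4,0.4,0.4,0.4,0.4,0.4,0.4,0.4,0.4,0.4,0.4,0.4]}}

```text
clock: 1.6
tool_pos: [0.536, 0.0069, 0.2143]
eef_rot: [[-0.0, 0.961, 0.276], [-0.0, 0.276, -0.961], [-1.0, -0.0, -0.0]]
ft_force: [0.9, -0.0, -0.0]
finger_gap: 0.0552
```

Emit:
{"api": "step_arm", "payload": {"xyz": [[0,4.4,-3.65],[0,4.4,-3.65],[0,0,0],[0,0,0],[0,0,0],[0,0,0],[0,0,0],[0,0,0],[0,0,0],[0,0,0],[0,0,0]], "delta_rot": [[0,0,0],[0,0,0],[-10.1,0,0],[-10.1,0,0],[-10.1,0,0],[-10.1,0,0],[-10.1,0,0],[-10.1,0,0],[-10.1,0,0],[-10.1,0,0],[-10.1,0,0]], "jaw": [0.4,0.4,0.4,0.4,0.4,0.4,0.4,0.4,0.4,0.4,0.4]}}

```text
clock: 2.98
tool_pos: [0.5994, 0.0996, 0.214]
eef_rot: [[-0.001, -0.297, 0.955], [0.0, 0.955, 0.297], [-1.0, 0.0, -0.001]]
ft_force: [0.3, -0.1, -0.1]
finger_gap: 0.0553
```

Emit:
{"api": "step_arm", "payload": {"xyz": [[0,0,0],[0,0,0],[0,0,0],[0,0,0],[0,0,0],[0,0,0],[0,0,0],[0,0,0],[0,0,0]], "delta_rot": [[-10.1,0,0],[-10.1,0,0],[-10.1,0,0],[-10.1,0,0],[-10.1,0,0],[-10.1,0,0],[-10.1,0,0],[-10.1,0,0],[0,0,0]], "jaw": [0.4,0.4,0.4,0.4,0.4,0.4,0.4,0.4,0.4]}}

```text
clock: 4.1
tool_pos: [0.5995, 0.0996, 0.2141]
eef_rot: [[-0.001, -0.991, -0.133], [0.0, -0.133, 0.991], [-1.0, 0.001, 0.0]]
ft_force: [-0.5, 0.6, -0.6]
finger_gap: 0.055
```

```bash
python3 - <<'E'
from workcell import *
import cv2,numpy as np
s=read_state();c=get_calibration("wrist");p,d=read_camera("wrist");np.savez("w1.npz",p=p,d=d,**c)
print(s['clock'],s['tool_pos'],np.round(s['eef_rot'],3),np.round(s['joint_positions'],1),s['finger_gap'],c['mtx'])
cv2.imwrite("pics/w1.png",p[:,:,::-1])
E
```

```text
4.1 [0.59952418 0.09955858 0.2140806 ] [[-0.001 -0.991 -0.133]
 [ 0.    -0.133  0.991]
 [-1.     0.001  0.   ]] [ -2.   13.9  86.    0.   80.2 -99.6] 0.05498212827387671 [[297.31863964   0.         256.56487373]
 [  0.         297.31863964 190.72763625]
 [  0.           0.           1.        ]]
```

View pics/w1.png

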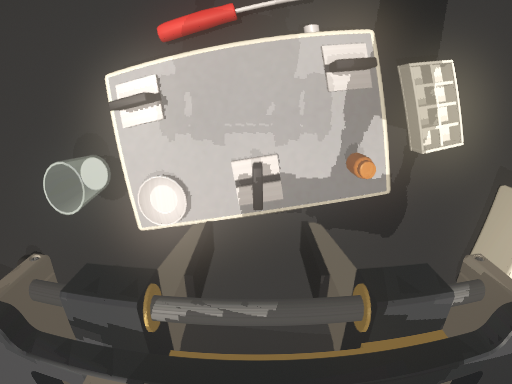

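The wing is at (258,186) and lies between the fingers. I'll measure its top from this close view.

```bash
python3 - <<'E'
from h import *
z=np.load("w1.npz");p,d=z['p'],z['d'];K=z['mtx'];R=cv2.Rodrigues(z['rvec'])[0];t=z['tvec'].ravel()
vv,uu=np.mgrid[:384,:512];x=(uu-K[0,2])/K[0,0];y=(vv-K[1,2])/K[1,1];th=np.hypot(x,y)+1e-9
s=np.tan(th)/th
W=(np.stack([x*s*d,y*s*d,d],-1)-t)@R
near=(abs(uu-258)<30)&(abs(vv-182)<32)&(d>0);dark=p.max(2)<70
m=near&dark&(W[...,2]>.1)&(W[...,2]<.115);a=axis(W[m]);print(m.sum(),a,np.median(W[m][:,2]))
# ray cast of top onto 0.106 using all those px
Rm=R.T;C=-Rm@t
r=np.stack([x*s,y*s,np.ones_like(x)],-1)@R
Q=C+r*((.106-C[2])/r[...,2])[...,None];print(axis(Q[m]))
m2=near&(W[...,2]>.066)&(W[...,2]<.078)&(p.min(2)>185)
k=cv2.minAreaRect(Q[m2][:,:2].astype(np.float32)*1000)
Qp=C+r*((.07-C[2])/r[...,2])[...,None];print("plate",m2.sum(),cv2.minAreaRect((Qp[m2][:,:2]*1000).astype(np.float32)))
E
```

```text
h.py:7: RuntimeWarning: Mean of empty slice.
  m=P[:,:2].mean(0);w,V=np.linalg.eigh(np.cov((P[:,:2]-m).T));a=V[:,1]
  ret = um.true_divide(
  avg = a.mean(axis, **keepdims_kw)
h.py:7: RuntimeWarning: Degrees of freedom <= 0 for slice
  m=P[:,:2].mean(0);w,V=np.linalg.eigh(np.cov((P[:,:2]-m).T));a=V[:,1]
  c *= np.true_divide(1, fact)
  c *= np.true_divide(1, fact)
Traceback (most recent call last):
  File "h.py", line 8, in axis
    return m,np.degrees(np.arctan2(a[1],a[0]))%180,np.ptp((P[:,:2]-m)@V,axis=0)
                                                   ~~~~~~^^^^^^^^^^^^^^^^^^^^^^
ValueError: zero-size array to reduction operation maximum which has no identity
```

```bash
python3 - <<'E'
from h import *
z=np.load("w1.npz");p,d=z['p'],z['d'];K=z['mtx'];R=cv2.Rodrigues(z['rvec'])[0];t=z['tvec'].ravel()
vv,uu=np.mgrid[:384,:512];x=(uu-K[0,2])/K[0,0];y=(vv-K[1,2])/K[1,1];th=np.hypot(x,y)+1e-9
s=np.tan(th)/th;C=-R.T@t;r=np.stack([x*s,y*s,np.ones_like(x)],-1)@R
W=C+r*d[...,None]
print(C,R)
for q in [(258,172),(258,190),(258,205),(275,175),(220,140)]:print(q,p[q[1],q[0]],d[q[1],q[0]],W[q[1],q[0]])
dark=((abs(uu-258)<9)&(vv>160)&(vv<212)&(p.max(2)<75))
for h in(.106,.1):
    Q=C+r*((h-C[2])/r[...,2])[...,None];print(h,dark.sum(),axis(Q[dark]))
Q=C+r*((.106-C[2])/r[...,2])[...,None]
for v in range(158,216,4):
    us=np.where(dark[v])[0]
    if len(us):print(v,us.min(),us.max(),Q[v,us.min(),:2].round(4),Q[v,us.max(),:2].round(4))
E
```

```text
[0.52206975 0.0882166  0.38373904] [[-1.31195676e-01  9.91356132e-01  8.45101135e-04]
 [ 9.52372106e-01  1.25799747e-01  2.77780119e-01]
 [ 2.75272711e-01  3.72484013e-02 -9.60644310e-01]]
(258, 172) [115 108 102] 0.28616267 [0.58347174 0.09797631 0.10382603]
(258, 190) [92 86 82] 0.28987992 [0.60100656 0.10031205 0.10507166]
(258, 205) [84 79 73] 0.29449838 [0.6164246  0.10237632 0.10476207]
(275, 175) [95 89 84] 0.3278985 [0.59310215 0.11844365 0.06393357]
(220, 140) [187 181 175] 0.31777218 [0.56233771 0.05380616 0.06315291]h.py:7: RuntimeWarning: Mean of empty slice.
  m=P[:,:2].mean(0);w,V=np.linalg.eigh(np.cov((P[:,:2]-m).T));a=V[:,1]
  ret = um.true_divide(
  avg = a.mean(axis, **keepdims_kw)
h.py:7: RuntimeWarning: Degrees of freedom <= 0 for slice
  m=P[:,:2].mean(0);w,V=np.linalg.eigh(np.cov((P[:,:2]-m).T));a=V[:,1]
  c *= np.true_divide(1, fact)
  c *= np.true_divide(1, fact)
Traceback (most recent call last):
  File "h.py", line 8, in axis
    return m,np.degrees(np.arctan2(a[1],a[0]))%180,np.ptp((P[:,:2]-m)@V,axis=0)
                                                   ~~~~~~^^^^^^^^^^^^^^^^^^^^^^
ValueError: zero-size array to reduction operation maximum which has no identity
```

```bash
cat >> h.py <<'E'
def wristpts(z):
    p,d=z['p'],z['d'];K=z['mtx'];R=cv2.Rodrigues(z['rvec'])[0];t=z['tvec'].ravel()
    vv,uu=np.mgrid[:384,:512];x=(uu-K[0,2])/K[0,0];y=(vv-K[1,2])/K[1,1];th=np.hypot(x,y)+1e-9
    s=np.tan(th)/th;C=-R.T@t;r=np.stack([x*s,y*s,np.ones_like(x)],-1)@R
    return C+r*d[...,None]
def wings(W,seeds=((.599,.099),(.46,.179),(.527,-.039)),lo=.095):
    for c in seeds:
        m=(np.hypot(W[...,0]-c[0],W[...,1]-c[1])<.032)&(W[...,2]>lo)&(W[...,2]<.115)
        if m.sum()>8:
            a=axis(W[m]);print(m.sum(),a[0].round(4),round(a[1],1),a[2].round(3),np.percentile(W[m][:,2],[50,90]).round(4))
E
python3 - <<'E'
from h import *
z=np.load("w1.npz");wings(wristpts(z));wings(wristpts(z),lo=.1)
E
```

```text
454 [0.5981 0.0992] 8.5 [0.01  0.044] [0.1045 0.1054]
439 [0.463  0.1769] 106.4 [0.011 0.044] [0.1012 0.1023]
402 [ 0.5275 -0.04  ] 106.5 [0.011 0.045] [0.1011 0.1022]
443 [0.5986 0.0993] 8.5 [0.01  0.044] [0.1045 0.1054]
375 [0.4625 0.1777] 106.2 [0.01  0.044] [0.1014 0.1024]
338 [ 0.5276 -0.041 ] 106.4 [0.01  0.044] [0.1013 0.1023]
```

Emit:
{"api": "step_arm", "payload": {"xyz": [[4.5,0.1,0],[4.5,0,0],[3.0,0,0],[1.4,0,0],[0,0,0],[0,0,0]], "delta_rot": [[-0.9,0,0],[0,0,0],[0,0,0],[0,0,0],[0,0,0],[0,0,0]], "jaw": [0.4,0.4,0.4,0.4,0.4,0.4], "newtons": 15}}

```text
clock: 4.9
tool_pos: [0.6001, 0.0994, 0.0824]
eef_rot: [[0.003, -0.989, -0.149], [-0.0, -0.149, 0.989], [-1.0, -0.003, -0.0]]
ft_force: [0.3, -0.2, 0.4]
finger_gap: 0.0547
```

Emit:
{"api": "step_arm", "payload": {"xyz": [[0,0,0],[0,0,0],[0,0,0],[0,0,0],[0,0,0],[0,0,0],[0,0,0]], "delta_rot": [[0,0,0],[0,0,0],[0,0,0],[0,0,0],[0,0,0],[0,0,0],[0,0,0]], "jaw": [0.6,0.8,1,1,1,1,1], "newtons": 15}}

```text
clock: 5.78
tool_pos: [0.5987, 0.1001, 0.0806]
eef_rot: [[-0.0, -0.989, -0.15], [0.001, -0.15, 0.989], [-1.0, 0.0, 0.001]]
ft_force: [-0.8, 4.0, 0.5]
finger_gap: 0.0102
```

Emit:
{"api": "step_arm", "payload": {"xyz": [[0,0,0],[0,0,0],[0,0,0],[0,0,0],[0,0,0],[0,0,0],[0,0,0],[0,0,0],[0,0,0],[0,0,0],[0,0,0],[0,0,0]], "delta_rot": [[8.2,0,0],[8.2,0,0],[8.2,0,0],[8.2,0,0],[8.2,0,0],[8.2,0,0],[8.2,0,0],[8.2,0,0],[8.2,0,0],[8.2,0,0],[0,0,0],[0,0,0]], "jaw": [1,1,1,1,1,1,1,1,1,1,1,1]}}

```text
clock: 7.28
tool_pos: [0.5994, 0.1013, 0.0792]
eef_rot: [[0.002, -0.286, 0.958], [0.004, 0.958, 0.286], [-1.0, 0.003, 0.003]]
ft_force: [7.0, 8.3, -9.8]
finger_gap: 0.01
```

Emit:
{"api": "step_arm", "payload": {"xyz": [[0,0,0],[0,0,0],[0,0,0],[0,0,0],[0,0,0],[0,0,0]], "delta_rot": [[0,0,0],[0,0,0],[0,0,0],[0,0,0],[0,0,0],[0,0,0]], "jaw": [0.8,0.6,0.5,0.5,0.5,0.5]}}

```text
clock: 8.02
tool_pos: [0.5988, 0.0994, 0.0806]
eef_rot: [[0.0, -0.286, 0.958], [-0.0, 0.958, 0.286], [-1.0, -0.0, 0.0]]
ft_force: [-1.0, -0.7, 0.2]
finger_gap: 0.0456
```

Emit:
{"api": "step_arm", "payload": {"xyz": [[-2,0,0],[-4,0,0],[-4,0,0],[-3,0,0],[0,0,0],[0,0,0]], "delta_rot": [[0,0,0],[0,0,0],[0,0,0],[0,0,0],[0,0,0],[0,0,0]], "jaw": [0.4,0.4,0.4,0.4,0.4,0.4]}}

```text
clock: 8.78
tool_pos: [0.5983, 0.0994, 0.2099]
eef_rot: [[-0.001, -0.286, 0.958], [0.0, 0.958, 0.286], [-1.0, 0.0, -0.001]]
ft_force: [0.4, 0.4, -0.7]
finger_gap: 0.0549
```

```bash
python3 - <<'E'
from workcell import *
from h import *
s=read_state();c=get_calibration("wrist");p,d=read_camera("wrist")
print(s['clock'],s['tool_pos'],s['ft_force'],s['finger_gap'])
wings(wristpts(dict(p=p,d=d,**c)))
cv2.imwrite("pics/w2.png",p[:,:,::-1])
E
```

```text
8.775 [0.59830394 0.09940416 0.20993832] [ 0.35669624  0.43766042 -0.71698594] 0.054890810315754386
436 [0.5998 0.1012] 106.6 [0.009 0.044] [0.1011 0.102 ]
476 [0.4635 0.1786] 106.1 [0.011 0.044] [0.1012 0.1024]
```

View pics/w2.png

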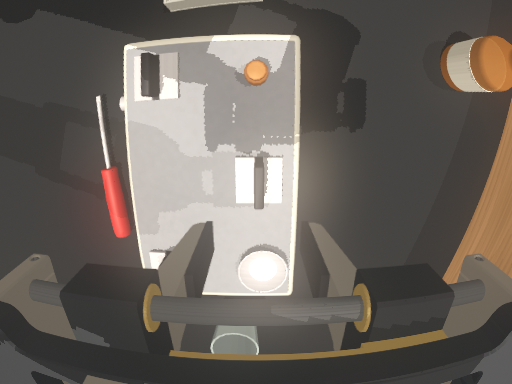

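The wing at (259,182) now lies along the long side and sits 3 mm lower (top at about 0.101 to 0.102 m), level with the locked wing in view. The robot is clear, so I'm handing the job in.

```bash
python3 -c "
from workcell import *
print(finish_job())"
```

```text
the job is handed in; nothing more can be done
None
```

I gripped the open wing at 15 N, turned it 82° clockwise from where it stood (8.5°), let go, and backed off about 13 cm above it. The job was handed in at about 9 s on the robot's clock.

- **Turned wing:** it now lies at 106.6°. The two locked wings measured about 106.4° before the turn. Its top dropped about 3.4 mm, to the same height as the locked ones, so it sits in its detent.
- **Wing near (0.463, 0.178):** unchanged after the turn, at 106.1° and the same height.
- **Wing near (0.527, -0.040):** hidden by the gripper in the last picture, so I did not re-measure it. The arm did not go near it while down at wing height.
- **Forces:** the highest reading returned was about 15 N, while holding the wing at the end of the turn. It was under 1 N after backing off.

No check failed or disagreed.

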